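# Nest the empty parts trays beside the equipment rack

## Task

The rack is finished and the three grey rectangular parts trays are empty: nest them to be put away. First set the medium tray inside the large one, then set the small tray inside the medium one, each flat on the floor of the tray around it and with the long sides running the same way. Leave the large tray standing where it is.

Things in the scene. Friction and masses are not known exactly. Their poses are not given: they have to be found in the camera images.
- large_center (a point): Large tray: loose open-topped rectangular grey plastic tray with no grip, 178 x 148 mm outside, 55 mm high, walls and floor 4 mm thick, 0.5 kg. This point is its centre, half-way up (27.5 mm above its underside). Axes: x along the tray's long side, y along its short side, z up.
- medium_center (a point): Medium grey open tray, 140 x 110 mm outside, walls 50 mm high, walls and floor 4 mm thick, 0.15 kg. Lift it by the upright tab in the middle of its -x end wall (robot side at start): 10 mm thick (x), 40 wide (y), its mid-thickness at x = -65 mm, its top 95 mm above the underside. Point: tray centre, 25 mm above the underside. x along the long side, y the short, z up.
- small_center (a point): Small grey two-compartment tray, 100 x 72 mm outside, walls 40 mm high, walls and floor 4 mm thick, 0.09 kg. Lift it by the upright grip plate at its middle, on the divider: 50 mm long (x), 12 thick (y), its top 85 mm above the underside. Point: tray centre, 20 mm above the underside. x along the long side, y the short, z up.
Not all that is in view belongs to the job. Leave any turquoise look-alike of the part that bears medium_center alone.

How it is judged:
On the way, in this order (a step that is already met when the one before it is completed fails the run):
1. the medium tray sits flat inside the large tray, the small one not yet in it (horizontal distance between medium_center and large_center below 0.028 m and z of medium_center in the frame of large_center between -0.008 and 0.007 m and angle between medium_center's own z axis and vertical below 0.12 rad and angle between the x axis of medium_center and the x axis of large_center, either way round below 0.35 rad and not (horizontal distance between small_center and medium_center below 0.028 m and z of small_center in the frame of medium_center between -0.008 and 0.005 m and angle between small_center's own z axis and vertical below 0.12 rad and angle between the x axis of small_center and the x axis of medium_center, either way round below 0.35 rad)), for 0.2 s.
2. the small tray sits flat inside the medium tray (horizontal distance between small_center and medium_center below 0.028 m and z of small_center in the frame of medium_center between -0.008 and 0.005 m and angle between small_center's own z axis and vertical below 0.12 rad and angle between the x axis of small_center and the x axis of medium_center, either way round below 0.35 rad), for 0.2 s.
At the end, for the whole second after the job is handed in: Medium tray in the large, small tray in the medium, each within 28 mm of the centre of the tray around it, flat on its floor (5 mm, 7 degrees), long sides within 20 degrees of parallel either way round; large tray upright within 60 mm of its start (all of step 2 and horizontal distance between medium_center and large_center below 0.028 m and z of medium_center in the frame of large_center between -0.008 and 0.007 m and angle between medium_center's own z axis and vertical below 0.12 rad and angle between the x axis of medium_center and the x axis of large_center, either way round below 0.35 rad and distance of large_center from where it was at the start of the episode below 0.06 m and angle between large_center's own z axis and vertical below 0.1 rad); the robot touches nothing.
It also fails if it takes over 58 s, if anything falls off the work surface, if the arm or the gripper's body presses on something with over 40 N, if the wrist force passes 120 N, or if a joint passes its speed limit or range.

## Robot

A 6-joint arm with a two-finger parallel gripper is mounted at the origin on the work surface. World frame = base frame: x ahead of the robot, y to its left, z up, the work surface at z = 0. Lengths are in m, angles in rad, forces in N, time in s.
With the tool pointing down it reaches from about 0.25 to 0.725 m from the base axis. Payload 4 kg.
Tool frame: the origin (TCP) lies between the finger pads; the fingertips stand 11 mm ahead of it and the grasp point (between the pads) lies 8 mm behind it (tcp_to_tips is the z of the fingertips in the tool frame, in m); z points along the fingers, y is the direction in which the jaws open and shut (so a half turn about z gives the same grasp; the last joint's range is limited). The gripper opens to 85 mm and grips with 20 to 120 N. Pads are 22 mm wide; open, the fingers measure 114 mm over their backs; the gripper's body (76 mm by 85 mm) begins 54 mm behind the grasp point. The pads swing forward as they close: fully open they stand 13 mm farther back than shut.
Start: joints at [1.339, 0.241, 0.005, 1.335, 0, 1.571], TCP at [0.115, 0.487, 0.242] pointing down, gripper open.
Joint ranges: [-2.72, 2.72], [-1.05, 1.87], [-1.09, 1.28], [-1.99, 2.15], [-1.42, 1.44], [-3.14, 3.14]. Speed limits (rad/s): [2.79, 2.79, 3.14, 3.14, 3.14, 3.14].

## Interface

Orientations are given as a unit quaternion [x, y, z, w].
In Python, from workcell import * gives the robot as it stands.
- The arm moves only by the tool move_arm, never from a script. Its argument "moves" is a list that holds one entry, the list of rows, each a list of 7 numbers: the shift along the world's x, y, z in units of 500 mm (1.0 is 500 mm), then the turn, a rotation vector about the world's x, y, z in units of 30 degrees (1.0 is 30 degrees), then the closure, from -1 (fully open) to 1 (shut), so that 0 is half open. A call has 1 to 8 rows; each row shifts and turns the pose as measured when the row begins; what a row does not reach is not made up. A row lasts 1/12 s, in which the tool goes at most 41.7 mm and 7.16 degrees, less where a joint would pass 70% of its speed; a pose out of reach is approached as far as the arm can. A call with a number of a shift or a turn outside -1 to 1 is refused whole. A call with a gripper value outside its range is refused whole. The fingers move at their own pace and stop on an object; the grip force is fixed at half the most. Time passes only in rows, so rows that do not move let the fingers close. It gives the time, the measured TCP pose, the force and the opening at its end, in the units of the state.
- get_obs(): the state, without advancing time (a new reading comes with each control period).
- camera(name): name is "scene" or "side" or "wrist"; returns a dict with "pixels" (400x640x3 uint8, red, green, blue), "range_z" (400x640 float32, m along the optical axis (not along the pixel's ray), 0 where there is no reading), "fx", "fy", "cx", "cy" (pixels), "distortion" ([k1, k2, p1, p2, k3] as OpenCV has them; the pictures are not rectified), "extrinsics" (4x4, takes a point from camera to world coordinates). Camera axes: x right, y down, z forward; pixel columns grow to the right and rows downward; lengths in m; the calibration is good to about 2 mm. A picture is of the moment at which its call begins.
- job_done(): hands the job in, once; it reports no verdict.
The state is a dict: "clock": time; "joint_pos": joint angles; "joint_vel": joint speeds; "tau": joint torques, N m; "eef_pos": TCP position; "tool_rot": TCP orientation; "ft_force": force on the tool from outside, world axes, zero at the start; "ft_torque": the same for the moment, N m; "grip_width": finger opening in m.
Only numpy, scipy, OpenCV 4.12 (cv2) and the standard library are available. Lean on these libraries where they do the work, as an engineer would, in place of code of your own. Each camera call takes 0.05 s, during which the arm holds its last target.

## Working session

There is one attempt and no reset: what is moved stays moved. The work goes in short steps, Python scripts to look and compute and a tool call to move; the robot and the scene stay as the last step left them, time stands still between calls to the robot, and variables do not carry over. Pictures are saved under pics/ and viewed, and the job is handed in when it is done.

Besides the shell and the picture viewer there is one more tool, called after "Call:" in YAML: its name, and indented under it one key for each argument. move_arm: Moves the arm, as the interface text tells. Shifts and turns lie within -1 to 1; 1 stands for 500 mm of shift or 30 degrees of turn. Its arguments: {"type":"object","properties":{"moves":{"type":"array","items":{"type":"array","items":{"type":"array","items":{"type":"number"}}}}},"required":["moves"]}

```bash
mkdir -p pics; cat > h.py <<'E'
from workcell import *
import numpy as np, cv2
def grab(n,tag):
    c=camera(n); np.savez(''+tag+'.npz',**{k:np.array(v) for k,v in c.items()})
    cv2.imwrite('pics/'+tag+'.png',c['pixels'][:,:,::-1]); return c
def load(tag): return dict(np.load(''+tag+'.npz'))
def pts(c):
    K=np.array([[c['fx'],0,c['cx']],[0,c['fy'],c['cy']],[0,0,1]],float)
    h,w=c['range_z'].shape
    u,v=np.meshgrid(np.arange(w),np.arange(h))
    n=cv2.undistortPoints(np.stack([u,v],-1).reshape(-1,1,2).astype(float),K,np.array(c['distortion'],float)).reshape(h,w,2)
    z=c['range_z'].astype(float)
    P=np.dstack([n[...,0]*z,n[...,1]*z,z])
    E=np.array(c['extrinsics']); P=P@E[:3,:3].T+E[:3,3]; P[z==0]=np.nan
    return P
E
python3 - <<'E'
from h import *
for n in ['scene','side','wrist']: grab(n,n+'0')
print(get_obs())
E
```

```text
{'clock': 0.15, 'joint_pos': array([1.33898970e+00, 2.41247385e-01, 4.10582822e-03, 1.33520432e+00,
       1.22416782e-05, 1.57079145e+00]), 'joint_vel': array([ 0.00027044, -0.00125562,  0.003828  ,  0.00110198, -0.00068588,
       -0.00039083]), 'tau': array([-3.70854741e-04, -3.72635329e+01,  2.52638108e+01,  1.23799627e-02,
        5.70526709e-05, -1.26562705e-05]), 'eef_pos': array([0.11476612, 0.48621002, 0.24164126]), 'tool_rot': array([ 1.15641539e-01,  9.93290710e-01, -7.68869053e-04, -9.56797506e-05]), 'ft_force': array([-0.2766285 ,  0.35750947,  0.17873914]), 'ft_torque': array([-0.00122357, -0.01840246, -0.01286969]), 'grip_width': 0.085335888874831}
```

View pics/scene0.png

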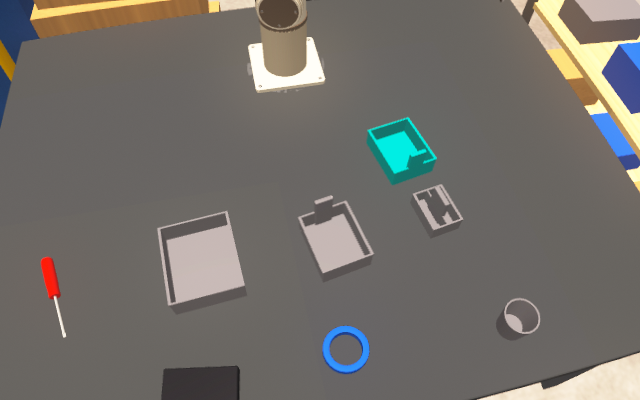

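View pics/side0.png

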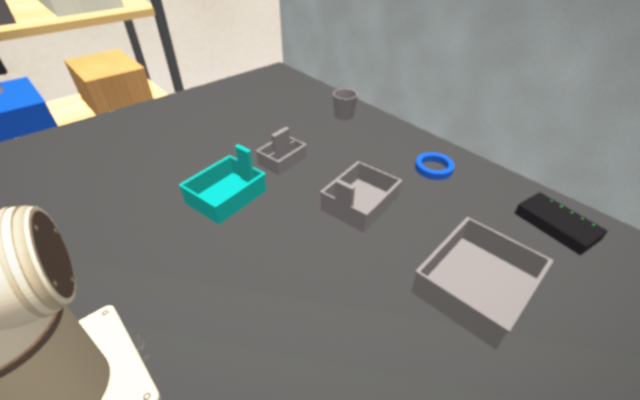

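View pics/wrist0.png

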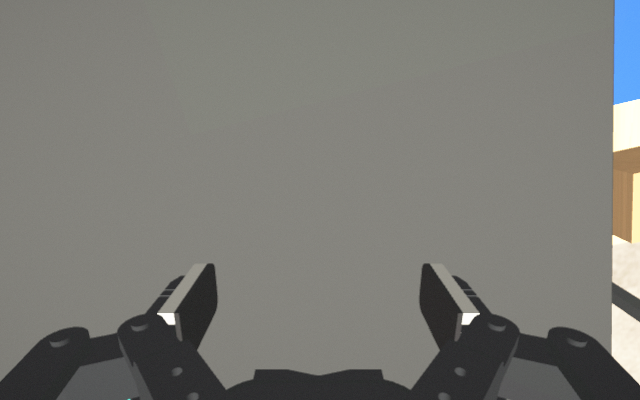

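Scene: large tray at (202,260), medium grey tray at (336,237) with its tab at (324,205), small tray at (438,208). The turquoise look-alike is at (402,150), the cup at (521,317), the ring at (346,349), the black box at (200,385) and the screwdriver at (55,290). The medium tray's only look-alike is the turquoise tray with a tab, so I choose the grey one at (336,237).

```bash
cat > m.py <<'E'
from h import *
def seg(tag,zmin=0.006):
    c=load(tag);P=pts(c);hsv=cv2.cvtColor(c['pixels'],cv2.COLOR_RGB2HSV)
    ok=(P[...,2]>zmin)&(P[...,2]<0.12)&(P[...,0]>0.1)&(P[...,0]<0.9)&(abs(P[...,1])<.75)
    n,l,s,ce=cv2.connectedComponentsWithStats(ok.astype(np.uint8))
    for i in range(1,n):
        if s[i,4]<150: continue
        Q=P[l==i]; col=np.median(c['pixels'][l==i],0)
        r=cv2.minAreaRect(Q[:,:2].astype(np.float32))
        print(tag,ce[i].round(),s[i,4],col,'zmax %.3f'%np.percentile(Q[:,2],99.5),'rect',np.round(r[0],3),np.round(r[1],3),round(r[2],1), np.round(cv2.boxPoints(r),3).tolist())
if __name__=='__main__':
    import sys
    for t in sys.argv[1:]: seg(t)
E
python3 m.py scene0 side0; python3 - <<'E'
from h import *
for t in ['scene0','side0']: print(load(t)['extrinsics'].round(3))
c=cv2.imread('pics/scene0.png')[180:290,280:480]; cv2.imwrite('pics/crop.png',cv2.resize(c,None,fx=4,fy=4))
E
```

```text
scene0 [402. 151.] 2123 [ 19. 124. 114.] zmax 0.097 rect [0.378 0.222] [0.145 0.118] 11.5 [[0.29499998688697815, 0.26499998569488525], [0.3190000057220459, 0.14900000393390656], [0.460999995470047, 0.17800000309944153], [0.43700000643730164, 0.2939999997615814]]
scene0 [436. 210.] 1552 [92. 88. 87.] zmax 0.088 rect [0.557 0.253] [0.103 0.078] 9.4 [[0.5, 0.28299999237060547], [0.5120000243186951, 0.20600000023841858], [0.6140000224113464, 0.22300000488758087], [0.6010000109672546, 0.30000001192092896]]
scene0 [334. 235.] 2148 [95. 89. 88.] zmax 0.098 rect [0.586 0.013] [0.142 0.115] 10.5 [[0.5059999823570251, 0.05700000002980232], [0.5270000100135803, -0.0560000017285347], [0.6669999957084656, -0.03099999949336052], [0.6460000276565552, 0.0820000022649765]]
scene0 [197. 262.] 2628 [93. 86. 85.] zmax 0.059 rect [ 0.583 -0.271] [0.184 0.153] 5.0 [[0.48399999737739563, -0.20200000703334808], [0.49799999594688416, -0.35499998927116394], [0.6809999942779541, -0.33899998664855957], [0.6679999828338623, -0.18700000643730164]]
scene0 [ 52. 286.] 639 [247.  30.  21.] zmax 0.029 rect [ 0.599 -0
[... 2357 characters left out ...]
 -0.299] [0.141 0.08 ] 81.4 [[0.7839999794960022, -0.3630000054836273], [0.8629999756813049, -0.375], [0.8840000033378601, -0.23600000143051147], [0.8050000071525574, -0.2240000069141388]]
side0 [479. 278.] 5328 [97. 93. 91.] zmax 0.057 rect [ 0.581 -0.273] [0.183 0.153] 5.3 [[0.4830000102519989, -0.20499999821186066], [0.4970000088214874, -0.3569999933242798], [0.6790000200271606, -0.3400000035762787], [0.6650000214576721, -0.18799999356269836]]
[[ 0.203  0.825 -0.527  1.036]
 [ 0.979 -0.162  0.123 -0.125]
 [ 0.016 -0.541 -0.841  0.932]
 [ 0.     0.     0.     1.   ]]
[[ 0.752 -0.428  0.502  0.116]
 [-0.659 -0.494  0.567 -0.388]
 [ 0.006 -0.757 -0.654  0.533]
 [ 0.     0.     0.     1.   ]]
```

View pics/crop.png

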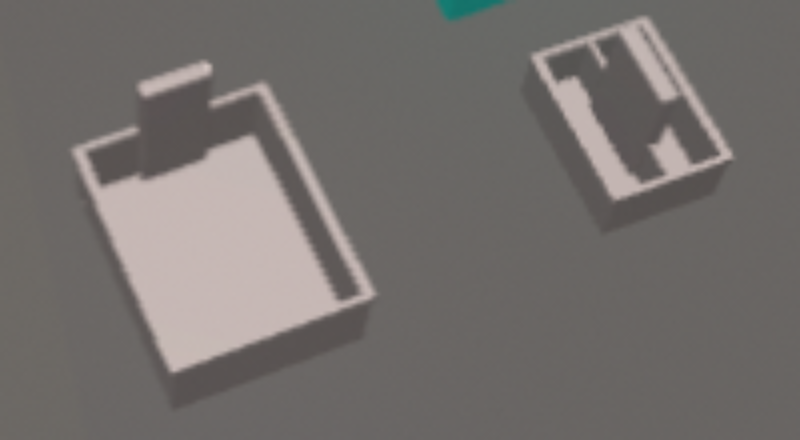

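The crop confirms it: the grey medium tray has its tab on the robot side, and the small tray is the one with the central grip plate.
- **Medium tray:** centre (0.586, 0.011), yaw 10.4°, tab at (0.522, -0.001).
- **Large tray:** centre (0.582, -0.272), yaw 5.2°.
- **Small tray:** centre (0.557, 0.251), yaw 9.8°.

I'll move above the tab first.

Call:
move_arm:
  moves:
    - [[0.051,-0.061,0,0,0,-0.138,-1],[0.051,-0.061,0,0,0,-0.138,-1],[0.051,-0.061,0,0,0,-0.138,-1],[0.051,-0.061,0,0,0,-0.138,-1],[0.051,-0.061,0,0,0,-0.138,-1],[0.051,-0.061,0,0,0,-0.138,-1],[0.051,-0.061,0,0,0,-0.138,-1],[0.051,-0.061,0,0,0,-0.138,-1]]

```text
clock: 0.82
eef_pos: [0.3188, 0.2367, 0.2381]
tool_rot: [0.398, 0.918, -0.001, -0.001]
ft_force: [-0.6, 0.4, 0.3]
grip_width: 0.0855
```

Call:
move_arm:
  moves:
    - [[0.051,-0.061,0,0,0,-0.138,-1],[0.051,-0.061,0,0,0,-0.138,-1],[0.051,-0.061,0,0,0,-0.138,-1],[0.051,-0.061,0,0,0,-0.138,-1],[0.051,-0.061,0,0,0,-0.138,-1],[0.051,-0.061,0,0,0,-0.138,-1],[0.051,-0.061,0,0,0,-0.138,-1],[0.051,-0.061,0,0,0,-0.138,-1]]

```text
clock: 1.48
eef_pos: [0.5281, -0.0227, 0.2373]
tool_rot: [0.655, 0.756, -0.0, -0.002]
ft_force: [0.9, 1.7, 0.5]
grip_width: 0.0853
```

```bash
cat > go.py <<'E'
from h import *
from scipy.spatial.transform import Rotation as R
import sys
def st():
    o=get_obs();M=R.from_quat(o['tool_rot']).as_matrix()
    print('t',round(o['clock'],2),'p',o['eef_pos'].round(4),'yaw',round(np.degrees(np.arctan2(M[1,1],M[0,1])),2),'tz',M[:,2].round(4),'g',round(o['grip_width'],4),'F',o['ft_force'].round(1),'j',o['joint_pos'].round(2)); return o,M
o,M=st()
if len(sys.argv)>4:
    x,y,z,yaw=map(float,sys.argv[1:5])
    th=np.radians(yaw); Y=np.array([np.cos(th),np.sin(th),0]);Z=np.array([0,0,-1.]);X=np.cross(Y,Z)
    r=(R.from_matrix(np.c_[X,Y,Z])*R.from_matrix(M).inv()).as_rotvec(degrees=True)
    d=np.array([x,y,z])-o['eef_pos']
    print('units',(d/0.5).round(4),(r/30).round(3),'rows>=',max(np.linalg.norm(d)/.0417,np.linalg.norm(r)/7.16).round(1))
E
python3 go.py .522 -.001 .15 10.4; python3 - <<'E'
from h import *
grab('wrist','w1'); grab('scene','s1')
E
```

```text
t 1.48 p [ 0.5281 -0.0227  0.2373] yaw 8.21 tz [-0.0037  0.0024 -1.    ] g 0.0853 F [0.9 1.7 0.5] j [-0.04  0.3   0.08  1.35  0.    1.38]
units [-0.0122  0.0434 -0.1747] [-0.004 -0.007  0.073] rows>= 2.2
```

View pics/w1.png

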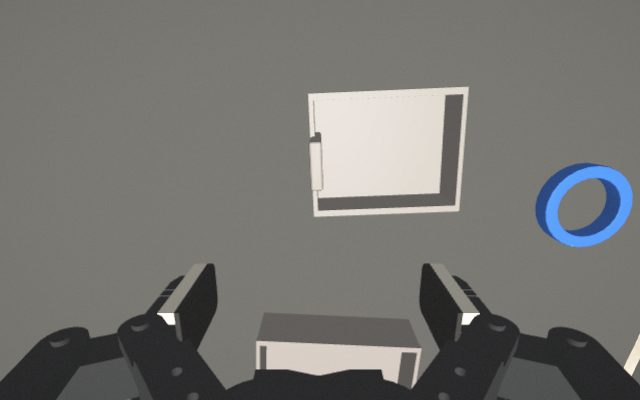

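Wrist view: medium tray around (388,150), tab top at (316,163), large tray at the bottom (338,360). I'll measure the tab in this view.

```bash
python3 - <<'E'
from h import *
for t in ['w1','s1']:
    P=pts(load(t)); v,u=np.mgrid[:400,:640]
    m=(P[...,2]>0.085)&(P[...,2]<0.105)&(P[...,0]>.47)&(P[...,0]<.6)&(abs(P[...,1])<.06)
    if t=='w1': m&=(v<250)
    Q=P[m]
    if len(Q): print(t,len(Q),cv2.minAreaRect(Q[:,:2].astype(np.float32)),np.percentile(Q[:,2],95))
E
python3 m.py w1
```

```text
w1 612 ((0.5223894715309143, -0.0016974154859781265), (0.00999346375465393, 0.04021564498543739), 10.66507625579834) 0.09670043134730244
s1 123 ((0.5229202508926392, 0.0006435047835111618), (0.011507580056786537, 0.040248483419418335), 9.710798263549805) 0.09750488952489623
w1 [398. 160.] 6899 [154. 148. 142.] zmax 0.097 rect [0.587 0.01 ] [0.141 0.114] 10.7 [[0.5070000290870667, 0.05299999937415123], [0.527999997138977, -0.05900000035762787], [0.6669999957084656, -0.032999999821186066], [0.6460000276565552, 0.07999999821186066]]
w1 [586. 204.] 4016 [ 90. 158. 250.] zmax 0.022 rect [ 0.813 -0.017] [0.089 0.09 ] 88.7 [[0.7680000066757202, -0.05999999865889549], [0.8569999933242798, -0.06199999898672104], [0.859000027179718, 0.027000000700354576], [0.7699999809265137, 0.028999999165534973]]
w1 [342. 338.] 5690 [98. 95. 92.] zmax 0.057 rect [ 0.579 -0.241] [0.18  0.093] 4.9 [[0.4860000014305115, -0.2029999941587448], [0.49399998784065247, -0.29499998688697815], [0.6729999780654907, -0.2800000011920929], [0.6650000214576721, -0.18700000643730164]]
```

Call:
move_arm:
  moves:
    - [[-0.006,0.022,-0.06,-0.002,-0.003,0.04,-1],[-0.006,0.022,-0.06,-0.002,-0.003,0.04,-1],[0,0,-0.05,0,0,0,-1],[0,0,-0.03,0,0,0,-1],[0,0,0,0,0,0,-1],[0,0,0,0,0,0,-1]]

```text
clock: 2.08
eef_pos: [0.5229, -0.0041, 0.1314]
tool_rot: [0.641, 0.768, -0.001, -0.0]
ft_force: [0.4, 0.2, 0.4]
grip_width: 0.0853
```

```bash
python3 go.py .5224 -.001 .068 10.5
```

```text
t 2.08 p [ 0.5229 -0.0041  0.1314] yaw 10.33 tz [-1.2e-03 -5.0e-04 -1.0e+00] g 0.0853 F [0.4 0.2 0.4] j [-0.01  0.36 -0.13  1.08 -0.    1.38]
units [-0.001   0.0062 -0.1269] [ 0.001 -0.002  0.006] rows>= 1.5
```

Call:
move_arm:
  moves:
    - [[0,0.006,-0.04,0,0,0.005,-1],[0,0,-0.04,0,0,0,-1],[0,0,-0.03,0,0,0,-1],[0,0,-0.01,0,0,0,-1],[0,0,0,0,0,0,-1],[0,0,0,0,0,0,-1]]

```text
clock: 2.58
eef_pos: [0.5272, 0.0005, 0.0773]
tool_rot: [0.638, 0.77, 0.003, 0.004]
ft_force: [0.4, 0.2, 1.0]
grip_width: 0.0854
```

```bash
python3 go.py .5224 -.001 .068 10.5
```

```text
t 2.58 p [5.272e-01 5.000e-04 7.730e-02] yaw 10.65 tz [ 1.000e-02 -3.000e-04 -9.999e-01] g 0.0854 F [0.4 0.2 1. ] j [ 0.    0.42 -0.2   0.94 -0.    1.39]
units [-0.0096 -0.0031 -0.0186] [ 0.001  0.019 -0.005] rows>= 0.3
```

Call:
move_arm:
  moves:
    - [[-0.009,-0.003,-0.018,0,0.019,-0.005,-1],[0,0,0,0,0,0,-1],[0,0,0,0,0,0,-1]]

```text
clock: 2.83
eef_pos: [0.525, -0.001, 0.0712]
tool_rot: [0.639, 0.769, 0.002, 0.002]
ft_force: [-0.0, 0.6, 0.3]
grip_width: 0.0857
```

```bash
python3 go.py .5224 -.001 .068 10.5
```

```text
t 2.83 p [ 0.525  -0.001   0.0712] yaw 10.5 tz [ 5.7e-03 -3.0e-04 -1.0e+00] g 0.0857 F [-0.   0.6  0.3] j [-0.    0.42 -0.21  0.93 -0.    1.39]
units [-0.0052  0.     -0.0065] [0.001 0.011 0.   ] rows>= 0.1
```

Call:
move_arm:
  moves:
    - [[-0.008,0,-0.009,0,0.015,0,-1],[0,0,0,0,0,0,1],[0,0,0,0,0,0,1],[0,0,0,0,0,0,1],[0,0,0,0,0,0,1],[0,0,0,0,0,0,1],[0,0,0,0,0,0,1],[0,0,0,0,0,0,1]]

```text
clock: 3.5
eef_pos: [0.5218, -0.0012, 0.0679]
tool_rot: [0.64, 0.769, -0.0, 0.0]
ft_force: [-0.1, -0.4, -0.9]
grip_width: 0.0091
```

```bash
python3 go.py .5224 -.001 .068 10.5
```

```text
t 3.5 p [ 0.5218 -0.0012  0.0679] yaw 10.48 tz [ 0.e+00 -2.e-04 -1.e+00] g 0.0091 F [-0.1 -0.4 -0.9] j [-0.    0.43 -0.22  0.93 -0.    1.39]
units [0.0012 0.0005 0.0003] [0.    0.    0.001] rows>= 0.0
```

Call:
move_arm:
  moves:
    - [[0,0,0.02,0,0,0,1],[0,0,0.04,0,0,0,1],[0,0,0.05,0,0,0,1],[0,0,0.05,0,0,0,1],[0,0,0.05,0,0,0,1],[0,0,0.04,0,0,0,1],[0,0,0.02,0,0,0,1],[0,0,0,0,0,0,1]]

```text
clock: 4.17
eef_pos: [0.516, -0.0012, 0.21]
tool_rot: [0.64, 0.769, -0.003, -0.004]
ft_force: [0.1, 0.4, -1.4]
grip_width: 0.0093
```

```bash
python3 - <<'E'
from h import *
grab('side','d2');grab('scene','s2')
E
python3 go.py .518 -.278 .17 5.2; python3 m.py s2 d2 | cut -c1-140
```

```text
t 4.27 p [ 0.5151 -0.0013  0.2076] yaw 10.48 tz [-1.300e-02 -6.000e-04 -9.999e-01] g 0.0092 F [ 0.7  0.4 -1.6] j [-0.    0.3  -0.01  1.28 -0.    1.39]
units [ 0.0058 -0.5535 -0.0753] [-0.    -0.025 -0.176] rows>= 6.7
s2 [402. 150.] 2076 [ 20. 125. 115.] zmax 0.096 rect [0.378 0.222] [0.145 0.119] 10.8 [[0.29499998688697815, 0.2669999897480011], [0.3170000
s2 [436. 210.] 1568 [93.5 90.  88. ] zmax 0.088 rect [0.556 0.254] [0.103 0.08 ] 9.5 [[0.49799999594688416, 0.2849999964237213], [0.51099997
s2 [196. 262.] 2646 [94. 88. 86.] zmax 0.059 rect [ 0.566 -0.272] [0.215 0.153] 5.2 [[0.4519999921321869, -0.20600000023841858], [0.46599999
s2 [ 52. 286.] 633 [248.  30.  21.] zmax 0.029 rect [ 0.599 -0.583] [0.19  0.026] 17.1 [[0.5040000081062317, -0.5989999771118164], [0.512000
s2 [518. 319.] 1255 [104.  97.  96.] zmax 0.073 rect [0.839 0.323] [0.071 0.071] 82.8 [[0.800000011920929, 0.2930000126361847], [0.870000004
s2 [346. 349.] 961 [ 49. 146. 252.] zmax 0.024 rect [ 0.814 -0.015] [0.088 0.088] 78.5 [[0.7620000243186951, -0.05000000074505806], [0.84899
s2 [201. 383.] 2498 [58. 53. 55.] zmax 0.032 rect [ 0.828 -0.294] [0.141 0.061] 81.5 [[0.7879999876022339, -0.36000001430511475], [0.8479999
d2 [281. 151.] 1367 [110. 105. 104.] zmax 0.085 rect [0.557 0.25 ] [0.105 0.078] 9.7 [[0.49900001287460327, 0.2800000011920929], [0.51200002
d2 [225. 185.] 3001 [ 27. 140. 131.] zmax 0.095 rect [0.378 0.219] [0.144 0.119] 11.6 [[0.29600000381469727, 0.2630000114440918], [0.3199999
d2 [434. 165.] 590 [ 51.  116.5 226. ] zmax 0.022 rect [ 0.812 -0.019] [0.088 0.088] 55.0 [[0.7509999871253967, -0.029999999329447746], [0.8
d2 [561. 222.] 2622 [58. 55. 57.] zmax 0.030 rect [ 0.834 -0.299] [0.141 0.081] 81.5 [[0.7839999794960022, -0.3630000054836273], [0.86299997
d2 [479. 277.] 5331 [99. 95. 93.] zmax 0.057 rect [ 0.581 -0.273] [0.181 0.152] 5.4 [[0.48399999737739563, -0.20499999821186066], [0.4979999
```

View pics/d2.png

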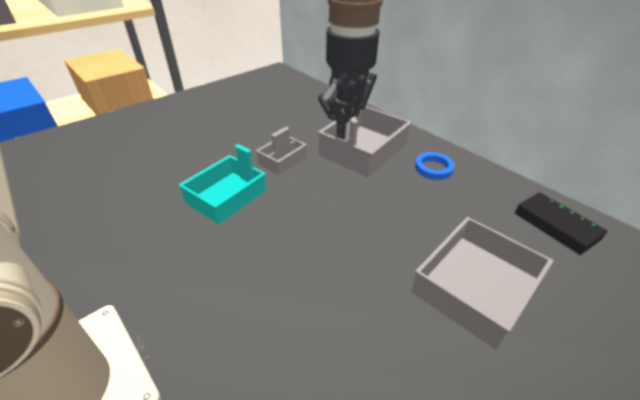

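Held level. Moving over the large tray.

Call:
move_arm:
  moves:
    - [[0.002,-0.04,0,0,-0.003,-0.022,1],[0.001,-0.07,0,0,-0.003,-0.022,1],[0.001,-0.08,0,0,-0.003,-0.022,1],[0.001,-0.08,0,0,-0.003,-0.022,1],[0.001,-0.08,0,0,-0.003,-0.022,1],[0.001,-0.08,0,0,-0.003,-0.022,1],[0.001,-0.07,0,0,-0.003,-0.022,1],[0.001,-0.04,0,0,-0.003,-0.022,1]]

```text
clock: 4.93
eef_pos: [0.5114, -0.2743, 0.1954]
tool_rot: [0.67, 0.742, -0.003, -0.011]
ft_force: [-0.3, 1.3, -1.5]
grip_width: 0.0095
```

```bash
python3 go.py .517 -.278 .15 5.2
```

```text
t 4.93 p [ 0.5114 -0.2743  0.1954] yaw 5.79 tz [-0.0203  0.0093 -0.9998] g 0.0095 F [-0.3  1.3 -1.5] j [-0.49  0.44  0.17  1.32 -0.    0.98]
units [ 0.0111 -0.0074 -0.0908] [-0.018 -0.039 -0.02 ] rows>= 1.1
```

Call:
move_arm:
  moves:
    - [[0.006,-0.004,-0.03,-0.009,-0.02,-0.01,1],[0.006,-0.004,-0.04,-0.009,-0.02,-0.01,1],[0,0,-0.02,0,0,0,1],[0,0,0,0,0,0,1],[0,0,0,0,0,0,1]]

```text
clock: 5.35
eef_pos: [0.5114, -0.2849, 0.1395]
tool_rot: [0.679, 0.734, -0.002, -0.006]
ft_force: [-0.5, -0.1, -2.1]
grip_width: 0.0095
```

```bash
python3 go.py .517 -.278 .073 5.2;python3 - <<'E'
from h import *
grab('side','d3');grab('scene','s3')
E
```

```text
t 5.35 p [ 0.5114 -0.2849  0.1395] yaw 4.42 tz [-0.0115  0.0045 -0.9999] g 0.0095 F [-0.5 -0.1 -2.1] j [-0.51  0.48  0.08  1.18 -0.    0.99]
units [ 0.0112  0.0138 -0.133 ] [-0.008 -0.022  0.026] rows>= 1.6
```

View pics/d3.png

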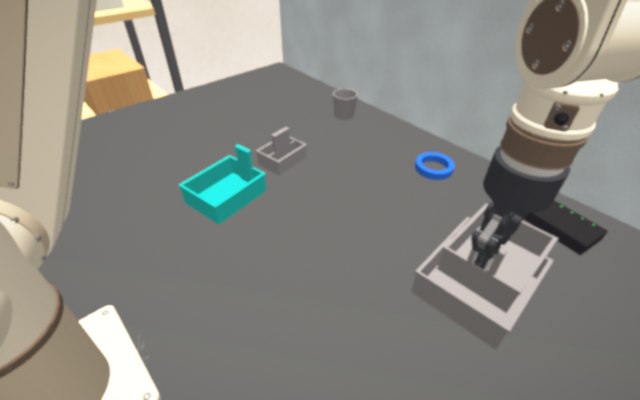

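View pics/s3.png

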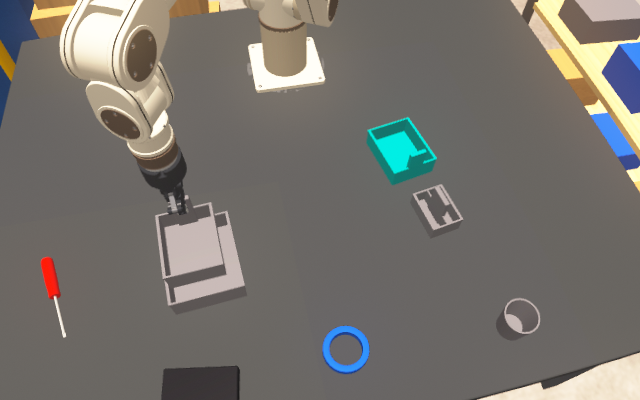

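The medium tray (scene: 192,245) hangs just above the large one. I'll correct x and y first, then lower it.

Call:
move_arm:
  moves:
    - [[0.011,0.014,0,-0.006,-0.02,0.024,1],[0.003,0.004,0,0,0,0,1],[0,0,0,0,0,0,1]]

```text
clock: 5.7
eef_pos: [0.5209, -0.2746, 0.1422]
tool_rot: [0.674, 0.739, 0.001, 0.002]
ft_force: [0.0, -0.0, -0.9]
grip_width: 0.0092
```

```bash
python3 go.py .517 -.278 .073 5.2
```

```text
t 5.7 p [ 0.5209 -0.2746  0.1422] yaw 5.32 tz [ 3.9e-03 -6.0e-04 -1.0e+00] g 0.0092 F [ 0.  -0.  -0.9] j [-0.49  0.47  0.07  1.17  0.    0.99]
units [-0.0077 -0.0068 -0.1385] [ 0.001  0.007 -0.004] rows>= 1.7
```

Call:
move_arm:
  moves:
    - [[-0.003,-0.003,-0.02,0,0.004,0,1],[-0.003,-0.003,-0.025,0,0.003,0,1],[0,0,-0.025,0,0,0,1],[0,0,-0.015,0,0,0,1],[0,0,0,0,0,0,1],[0,0,0,0,0,0,1]]

```text
clock: 6.2
eef_pos: [0.5202, -0.277, 0.1]
tool_rot: [0.672, 0.74, 0.0, 0.004]
ft_force: [0.4, -0.7, -1.1]
grip_width: 0.0093
```

```bash
python3 go.py .517 -.278 .073 5.2
```

```text
t 6.2 p [ 0.5202 -0.277   0.1   ] yaw 5.54 tz [ 0.0062 -0.0046 -1.    ] g 0.0093 F [ 0.4 -0.7 -1.1] j [-0.49  0.5   0.01  1.07 -0.    0.99]
units [-0.0063 -0.0021 -0.054 ] [ 0.009  0.012 -0.011] rows>= 0.7
```

Call:
move_arm:
  moves:
    - [[-0.005,-0.001,-0.015,0.008,0.012,-0.01,1],[-0.003,0,-0.02,0,0.004,0,1],[-0.002,0,-0.015,0,0,0,1],[0,0,-0.005,0,0,0,1],[0,0,0,0,0,0,1]]

```text
clock: 6.62
eef_pos: [0.516, -0.2785, 0.0718]
tool_rot: [0.674, 0.738, -0.001, 0.001]
ft_force: [0.0, -0.6, 3.9]
grip_width: 0.0092
```

```bash
python3 go.py .517 -.278 .073 5.2
```

```text
t 6.62 p [ 0.516  -0.2785  0.0718] yaw 5.2 tz [ 6.0e-04 -2.3e-03 -1.0e+00] g 0.0092 F [ 0.  -0.6  3.9] j [-0.49  0.53 -0.03  1.01 -0.    0.99]
units [0.0019 0.0011 0.0023] [ 0.004  0.001 -0.   ] rows>= 0.0
```

Contact felt at the expected height. Releasing.

Call:
move_arm:
  moves:
    - [[0,0,0,0,0,0,0],[0,0,0,0,0,0,-0.3],[0,0,0,0,0,0,-0.3],[0,0,0,0,0,0,-0.3],[0,0,0.03,0,0,0,-0.5],[0,0,0.06,0,0,0,-1],[0,0,0.07,0,0,0,-1],[0,0,0.07,0,0,0,-1]]

```text
clock: 7.28
eef_pos: [0.5104, -0.2752, 0.1818]
tool_rot: [0.674, 0.738, -0.003, -0.008]
ft_force: [1.3, 0.3, -0.6]
grip_width: 0.0857
```

```bash
python3 go.py .557 .251 .2 99.8;python3 - <<'E'
from h import *
grab('side','d4');grab('scene','s4')
E
python3 - <<'E'
import sys; sys.path.insert(0,'.')
from h import *
for t in ['s4','d4']:
    P=pts(load(t))
    m=(P[...,2]>0.045)&(P[...,2]<0.065)&(P[...,0]>.45)&(P[...,0]<.7)&(P[...,1]<-.15)&(P[...,1]>-.4)
    print(t,cv2.minAreaRect(P[m][:,:2].astype(np.float32)))
E
```

```text
t 7.28 p [ 0.5104 -0.2752  0.1818] yaw 5.21 tz [-0.0152  0.0069 -0.9999] g 0.0857 F [ 1.3  0.3 -0.6] j [-0.49  0.44  0.13  1.28 -0.    0.99]
units [0.0932 1.0524 0.0363] [ 0.014 -0.033  3.153] rows>= 13.2
s4 ((0.5819047093391418, -0.2708928883075714), (0.1810251772403717, 0.15296068787574768), 5.179460048675537)
d4 ((0.5814228653907776, -0.27255895733833313), (0.18110822141170502, 0.1526033580303192), 5.341261863708496)
```

View pics/d4.png

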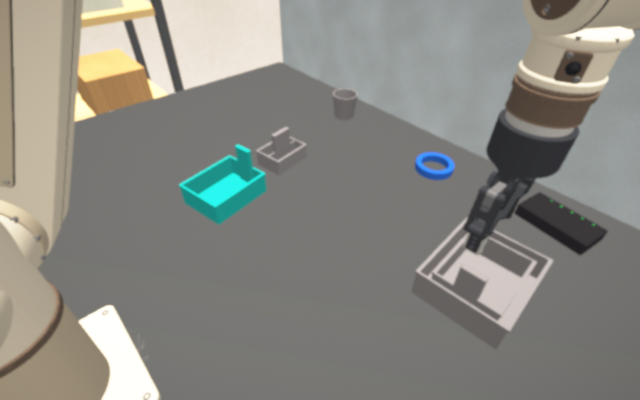

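View pics/s4.png

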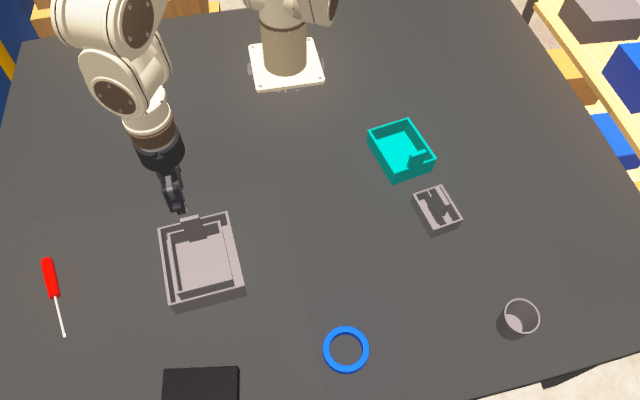

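The medium tray is flat inside the large one (scene: 202,262; side: 487,275), and the large tray hasn't moved. Next, the small tray.

Call:
move_arm:
  moves:
    - [[0.01,0.066,0.008,0,-0.004,0.2,-1],[0.006,0.066,0.004,0,-0.002,0.2,-1],[0.006,0.066,0.004,0,-0.002,0.2,-1],[0.006,0.066,0.004,0,-0.002,0.2,-1],[0.006,0.066,0.004,0,-0.002,0.2,-1],[0.006,0.066,0.004,0,-0.002,0.2,-1],[0.006,0.066,0.004,0,-0.002,0.2,-1],[0.006,0.066,0.004,0,-0.002,0.2,-1]]

```text
clock: 8.05
eef_pos: [0.5412, -0.0113, 0.2087]
tool_rot: [0.304, 0.953, 0.004, 0.008]
ft_force: [0.1, -0.8, 0.3]
grip_width: 0.0853
```

Call:
move_arm:
  moves:
    - [[0.006,0.066,0.002,0,-0.002,0.2,-1],[0.006,0.066,0,0,0,0.2,-1],[0.006,0.066,0,0,0,0.2,-1],[0.006,0.066,0,0,0,0.2,-1],[0.006,0.066,0,0,0,0.2,-1],[0.006,0.05,0,0,0,0.2,-1],[0,0.02,0,0,0,0.1,-1],[0,0,0,0,0,0,-1]]

```text
clock: 8.72
eef_pos: [0.5577, 0.2067, 0.2081]
tool_rot: [-0.055, 0.998, 0.009, 0.008]
ft_force: [-0.4, -0.2, -0.8]
grip_width: 0.0854
```

```bash
python3 go.py .5565 .2515 .12 99.8;python3 - <<'E'
from h import *
grab('wrist','w5');grab('side','d5')
for t in ['w5','s4','d4','d5']:
    P=pts(load(t))
    box=(P[...,0]>.47)&(P[...,0]<.65)&(P[...,1]<.34)&(P[...,1]>.17)
    for a,b in [(.08,.092),(.03,.05)]:
        m=box&(P[...,2]>a)&(P[...,2]<b)
        if m.sum()>15: print(t,m.sum(),a,cv2.minAreaRect(P[m][:,:2].astype(np.float32)))
E
```

```text
t 8.72 p [0.5577 0.2067 0.2081] yaw 96.36 tz [ 0.0144  0.0191 -0.9997] g 0.0854 F [-0.4 -0.2 -0.8] j [0.35 0.43 0.18 1.31 0.01 0.24]
units [-0.0023  0.0896 -0.1763] [-0.037  0.026  0.115] rows>= 2.4
w5 1028 0.08 ((0.5557118654251099, 0.2509738802909851), (0.05015501007437706, 0.012435480952262878), 9.614453315734863)
w5 3117 0.03 ((0.555911123752594, 0.2510700225830078), (0.10058478266000748, 0.07622237503528595), 9.588987350463867)
s4 124 0.08 ((0.5561752915382385, 0.2534518837928772), (0.051090460270643234, 0.013255981728434563), 10.33101749420166)
s4 643 0.03 ((0.5562616586685181, 0.2523048520088196), (0.10296527296304703, 0.07989519089460373), 8.261598587036133)
d4 77 0.08 ((0.5556679368019104, 0.24883274734020233), (0.048421964049339294, 0.0133083276450634), 11.592324256896973)
d4 520 0.03 ((0.5561621189117432, 0.2501431703567505), (0.10306186228990555, 0.07959508150815964), 9.282538414001465)
d5 76 0.08 ((0.5558770298957825, 0.24921870231628418), (0.048652853816747665, 0.013167194090783596), 11.063115119934082)
d5 522 0.03 ((0.555741548538208, 0.24957290291786194), (0.10251878947019577, 0.07869058847427368), 9.973261833190918)
```

View pics/w5.png

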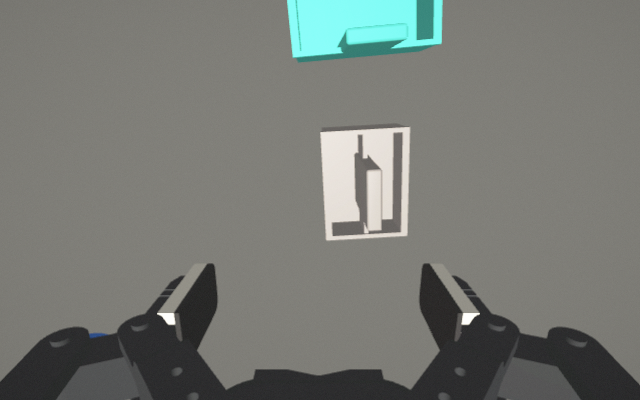

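Wrist view: small tray at (366,183), grip plate at (374,198), turquoise tray above it. The plate is at (0.556, 0.2505), yaw 9.7°.

Call:
move_arm:
  moves:
    - [[-0.002,0.05,-0.03,-0.02,0.013,0.06,-1],[0,0.04,-0.05,-0.017,0.013,0.055,-1],[0,0,-0.05,0,0,0,-1],[0,0,-0.03,0,0,0,-1],[0,0,0,0,0,0,-1],[0,0,0,0,0,0,-1]]

```text
clock: 9.32
eef_pos: [0.5586, 0.2422, 0.1277]
tool_rot: [-0.075, 0.997, -0.002, 0.002]
ft_force: [0.3, 0.2, 0.0]
grip_width: 0.0849
```

```bash
python3 go.py .556 .2505 .061 99.7
```

```text
t 9.32 p [0.5586 0.2422 0.1277] yaw 98.55 tz [ 0.0044 -0.0032 -1.    ] g 0.0849 F [0.3 0.2 0. ] j [ 0.41  0.52  0.11  1.16 -0.    0.26]
units [-0.0052  0.0167 -0.1334] [0.006 0.008 0.038] rows>= 1.6
```

Call:
move_arm:
  moves:
    - [[-0.005,0.016,-0.02,0.006,0.006,0.038,-1],[-0.002,0.004,-0.03,0,0.003,0.01,-1],[0,0,-0.03,0,0.003,0,-1],[0,0,-0.02,0,0.002,0,-1],[0,0,0,0,0,0,-1],[0,0,0,0,0,0,-1]]

```text
clock: 9.82
eef_pos: [0.559, 0.2506, 0.0814]
tool_rot: [-0.085, 0.996, 0.002, 0.003]
ft_force: [-0.4, 0.3, -0.2]
grip_width: 0.0854
```

```bash
python3 go.py .556 .2505 .061 99.7
```

```text
t 9.82 p [0.559  0.2506 0.0814] yaw 99.71 tz [ 0.0058  0.005  -1.    ] g 0.0854 F [-0.4  0.3 -0.2] j [0.42 0.56 0.06 1.06 0.   0.25]
units [-0.0059 -0.0002 -0.0408] [-0.01   0.011 -0.   ] rows>= 0.5
```

Call:
move_arm:
  moves:
    - [[-0.006,0,-0.02,-0.009,0.01,0,-1],[-0.002,0,-0.02,0,0.004,0,-1],[0,0,-0.008,0,0,0,-1],[0,0,0,0,0,0,-1],[0,0,0,0,0,0,-1]]

```text
clock: 10.23
eef_pos: [0.5562, 0.2511, 0.0578]
tool_rot: [-0.084, 0.996, 0.001, 0.001]
ft_force: [0.1, -0.7, 0.3]
grip_width: 0.0854
```

```bash
python3 go.py .556 .2505 .061 99.7
```

```text
t 10.23 p [0.5562 0.2511 0.0578] yaw 99.68 tz [ 0.0019  0.0019 -1.    ] g 0.0854 F [ 0.1 -0.7  0.3] j [0.42 0.59 0.03 1.01 0.   0.25]
units [-0.0003 -0.0012  0.0064] [-0.004  0.004  0.001] rows>= 0.1
```

Call:
move_arm:
  moves:
    - [[0,0,0.008,0,0,0,-1],[0,0,0,0,0,0,1],[0,0,0,0,0,0,1],[0,0,0,0,0,0,1],[0,0,0,0,0,0,1],[0,0,0,0,0,0,1],[0,0,0,0,0,0,1],[0,0,0,0,0,0,1]]

```text
clock: 10.9
eef_pos: [0.5572, 0.2517, 0.0639]
tool_rot: [-0.084, 0.996, 0.001, 0.002]
ft_force: [-0.6, -0.5, -0.9]
grip_width: 0.0108
```

```bash
python3 go.py .5812 -.2726 .2 95
```

```text
t 10.9 p [0.5572 0.2517 0.0639] yaw 99.69 tz [ 0.0046  0.0032 -1.    ] g 0.0108 F [-0.6 -0.5 -0.9] j [0.42 0.58 0.04 1.02 0.   0.25]
units [ 0.048  -1.0486  0.2722] [-0.006  0.009 -0.156] rows>= 13.0
```

Call:
move_arm:
  moves:
    - [[0,0,0.02,0,0,0,1],[0,0,0.04,0,0,0,1],[0.002,0,0.05,0,0,0,1],[0.002,0,0.05,0,0,0,1],[0.002,0,0.05,0,0,0,1],[0.002,0,0.04,0,0,0,1],[0,-0.02,0.02,0,0,0,1],[0.002,-0.04,0,0,0,0,1]]

```text
clock: 11.57
eef_pos: [0.5582, 0.2219, 0.2057]
tool_rot: [-0.087, 0.996, 0.001, -0.001]
ft_force: [0.8, -0.4, -0.5]
grip_width: 0.0111
```

```bash
python3 go.py .5812 -.2726 .2 95
```

```text
t 11.57 p [0.5582 0.2219 0.2057] yaw 99.98 tz [-0.0012  0.0014 -1.    ] g 0.0111 F [ 0.8 -0.4 -0.5] j [0.38 0.46 0.22 1.34 0.   0.2 ]
units [ 0.046  -0.9891 -0.0115] [-0.003 -0.002 -0.166] rows>= 11.9
```

Call:
move_arm:
  moves:
    - [[0.004,-0.066,0,0,0,-0.012,1],[0.004,-0.066,0,0,0,-0.012,1],[0.003,-0.066,0,0,0,-0.012,1],[0.003,-0.066,0,0,0,-0.012,1],[0.003,-0.066,0,0,0,-0.012,1],[0.003,-0.066,0,0,0,-0.012,1],[0.003,-0.066,0,0,0,-0.012,1],[0.003,-0.066,0,0,0,-0.012,1]]

```text
clock: 12.23
eef_pos: [0.5672, -0.0539, 0.2084]
tool_rot: [-0.065, 0.998, 0.0, 0.0]
ft_force: [0.3, -0.6, -0.0]
grip_width: 0.0115
```

Call:
move_arm:
  moves:
    - [[0.003,-0.066,0,0,0,-0.012,1],[0.003,-0.066,0,0,0,-0.012,1],[0.003,-0.066,0,0,0,-0.012,1],[0.003,-0.066,0,0,0,-0.012,1],[0.003,-0.066,0,0,0,-0.012,1],[0.003,-0.05,0,0,0,-0.012,1],[0.003,-0.02,0,0,0,0,1],[0,0,0,0,0,0,1]]

```text
clock: 12.9
eef_pos: [0.5686, -0.2756, 0.2071]
tool_rot: [-0.039, 0.999, -0.0, -0.003]
ft_force: [0.7, 0.1, -1.8]
grip_width: 0.011
```

```bash
python3 go.py .5812 -.2726 .15 95
```

```text
t 12.9 p [ 0.5686 -0.2756  0.2071] yaw 94.42 tz [-0.0055 -0.0012 -1.    ] g 0.011 F [ 0.7  0.1 -1.8] j [-0.45  0.53  0.34  1.38 -0.   -0.53]
units [ 0.0252  0.0059 -0.1141] [ 0.002 -0.01   0.019] rows>= 1.4
```

```bash
python3 - <<'E'
from h import *
grab('side','d6');grab('scene','s6')
for t in ['d6','s6']:
    P=pts(load(t)); b=(P[...,0]>.48)&(P[...,0]<.56)&(P[...,1]<-.2)&(P[...,1]>-.35)
    m=b&(P[...,2]>.088)&(P[...,2]<.108)
    print(t,m.sum(),cv2.minAreaRect(P[m][:,:2].astype(np.float32)) if m.sum()>4 else '')
E
```

```text
d6 294 ((0.5156913995742798, -0.2794242799282074), (0.012235616333782673, 0.04030442610383034), 6.681049823760986)
s6 0
```

View pics/s6.png

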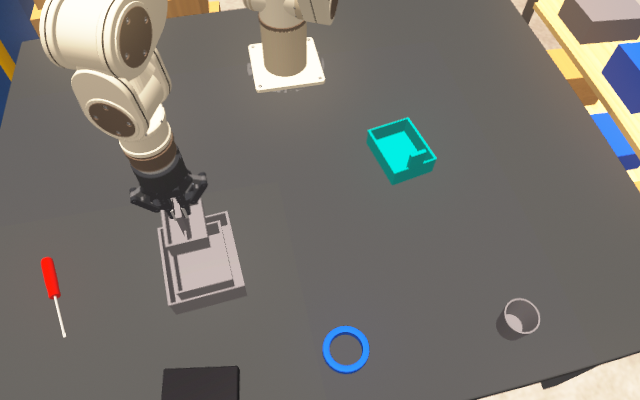

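Call:
move_arm:
  moves:
    - [[0.02,0.005,-0.02,0.001,-0.008,0.014,1],[0.012,0.002,-0.03,0,0,0.005,1],[0.002,0,-0.02,0,0.002,0,1],[0,0,-0.01,0,0,0,1],[0,0,0,0,0,0,1]]

```text
clock: 13.42
eef_pos: [0.5885, -0.2605, 0.1647]
tool_rot: [-0.051, 0.999, 0.002, -0.001]
ft_force: [0.2, -0.5, -1.3]
grip_width: 0.0113
```

```bash
python3 go.py .5835 -.2716 .072 95
```

```text
t 13.42 p [ 0.5885 -0.2605  0.1647] yaw 95.81 tz [-0.0017  0.0031 -1.    ] g 0.0113 F [ 0.2 -0.5 -1.3] j [-0.42  0.57  0.3   1.3   0.   -0.52]
units [-0.0099 -0.0222 -0.1855] [-0.006 -0.003 -0.027] rows>= 2.2
```

The tab measures where I released it, (0.516, -0.279). Correct x and y, then lower.

Call:
move_arm:
  moves:
    - [[-0.009,-0.02,0.0,-0.005,-0.003,-0.025,1],[0,-0.002,-0.01,0,0,0,1],[0,0,-0.01,0,0,0,1],[0,0,0,0,0,0,1]]

```text
clock: 13.75
eef_pos: [0.5839, -0.2704, 0.1543]
tool_rot: [-0.045, 0.999, 0.0, -0.0]
ft_force: [-0.5, 0.2, -0.8]
grip_width: 0.0112
```

```bash
python3 go.py .5835 -.2716 .072 95
```

```text
t 13.75 p [ 0.5839 -0.2704  0.1543] yaw 95.17 tz [-1.e-04  3.e-04 -1.e+00] g 0.0112 F [-0.5  0.2 -0.8] j [-0.43  0.57  0.27  1.27  0.   -0.52]
units [-0.0007 -0.0025 -0.1646] [-0.001 -0.    -0.006] rows>= 2.0
```

Call:
move_arm:
  moves:
    - [[0,-0.002,-0.02,0,0,-0.004,1],[0,0,-0.03,0,0.002,0,1],[0,0,-0.03,0,0.002,0,1],[0,0,-0.025,0,0.002,0,1],[-0.002,0,-0.01,0,0.002,0,1],[0,0,0,0,0,0,1],[0,0,0,0,0,0,1]]

```text
clock: 14.33
eef_pos: [0.5827, -0.2736, 0.0943]
tool_rot: [-0.042, 0.999, -0.001, -0.0]
ft_force: [0.5, -0.0, -0.5]
grip_width: 0.011
```

```bash
python3 go.py .5835 -.2716 .072 95
```

```text
t 14.33 p [ 0.5827 -0.2736  0.0943] yaw 94.86 tz [-5.0e-04 -1.5e-03 -1.0e+00] g 0.011 F [ 0.5 -0.  -0.5] j [-0.44  0.61  0.19  1.14 -0.   -0.52]
units [ 0.0016  0.0039 -0.0445] [ 0.003 -0.001  0.005] rows>= 0.5
```

Call:
move_arm:
  moves:
    - [[0.002,0.004,-0.015,0.002,0,0.004,1],[0,0,-0.016,0,0.001,0,1],[0,0,-0.012,0,0.001,0,1],[0,0,-0.003,0,0,0,1],[0,0,0,0,0,0,1]]

```text
clock: 14.75
eef_pos: [0.5854, -0.2723, 0.0718]
tool_rot: [-0.043, 0.999, -0.001, 0.001]
ft_force: [-1.3, 0.1, 3.3]
grip_width: 0.0115
```

```bash
python3 go.py .5835 -.2716 .072 95
```

```text
t 14.75 p [ 0.5854 -0.2723  0.0718] yaw 94.97 tz [ 0.003  -0.0026 -1.    ] g 0.0115 F [-1.3  0.1  3.3] j [-0.43  0.63  0.16  1.09 -0.   -0.52]
units [-0.0038  0.0015  0.0005] [0.005 0.006 0.001] rows>= 0.0
```

Call:
move_arm:
  moves:
    - [[0,0,0,0,0,0,0.3],[0,0,0,0,0,0,0],[0,0,0,0,0,0,0],[0,0,0,0,0,0,0],[0,0,0.03,0,0,0,0],[0,0,0.06,0,0,0,-0.5],[0,0,0.07,0,0,0,-1],[0,0,0.07,0,0,0,-1]]

```text
clock: 15.42
eef_pos: [0.5796, -0.2694, 0.1808]
tool_rot: [-0.043, 0.999, 0.003, -0.007]
ft_force: [0.7, -0.6, 0.3]
grip_width: 0.0773
```

Call:
move_arm:
  moves:
    - [[0,0.03,0.05,0,0,0,-1],[0,0.06,0.03,0,0,0,-1],[0,0.06,0,0,0,0,-1],[0,0.06,0,0,0,0,-1],[0,0.06,0,0,0,0,-1],[0,0.06,0,0,0,0,-1],[0,0.03,0,0,0,0,-1],[0,0,0,0,0,0,-1]]

```text
clock: 16.08
eef_pos: [0.5841, -0.0868, 0.2389]
tool_rot: [-0.04, 0.999, -0.002, 0.007]
ft_force: [0.5, -0.1, -0.6]
grip_width: 0.0854
```

```bash
python3 go.py;python3 - <<'E'
from h import *
grab('side','d7');grab('scene','s7')
for t in ['d7','s7']:
    P=pts(load(t)); b=(P[...,0]>.46)&(P[...,0]<.7)&(P[...,1]<-.17)&(P[...,1]>-.38)
    def r(m): print(t,m.sum(),cv2.minAreaRect(P[m][:,:2].astype(np.float32)),'zmax',np.percentile(P[m][:,2],[50,99]).round(4))
    r(b&(P[...,2]>.085)&(P[...,0]>.545)); r(b&(P[...,2]>.088)&(P[...,0]<.535)); r(b&(P[...,2]>.03)&(P[...,2]<.065))
im=np.hstack([cv2.imread('pics/d7.png')[190:350,390:590],cv2.imread('pics/s7.png')[180:340,120:320]])
cv2.imwrite('pics/c7.png',cv2.resize(im,None,fx=2,fy=2))
E
```

```text
t 16.08 p [ 0.5841 -0.0868  0.2389] yaw 94.61 tz [ 0.0135 -0.0028 -0.9999] g 0.0854 F [ 0.5 -0.1 -0.6] j [-0.15  0.41  0.24  1.38 -0.   -0.23]
d7 217 ((0.5835227370262146, -0.2738876938819885), (0.051110465079545975, 0.0119741540402174), 4.940103530883789) zmax [0.0929 0.0951]
d7 292 ((0.5156883001327515, -0.27951890230178833), (0.013544667512178421, 0.04007723182439804), 7.364297866821289) zmax [0.0978 0.1007]
d7 5978 ((0.5813107490539551, -0.2724369764328003), (0.18235176801681519, 0.15292705595493317), 5.307687282562256) zmax [0.0486 0.0616]
s7 157 ((0.5861268639564514, -0.27083128690719604), (0.04967225715517998, 0.012676152400672436), 4.940695285797119) zmax [0.0925 0.0961]
s7 132 ((0.5172262787818909, -0.27769094705581665), (0.012447611428797245, 0.0389324426651001), 4.139316082000732) zmax [0.0983 0.1024]
s7 3508 ((0.5829006433486938, -0.2707812488079071), (0.18169589340686798, 0.15283626317977905), 5.107604026794434) zmax [0.0493 0.0608]
```

View pics/c7.png

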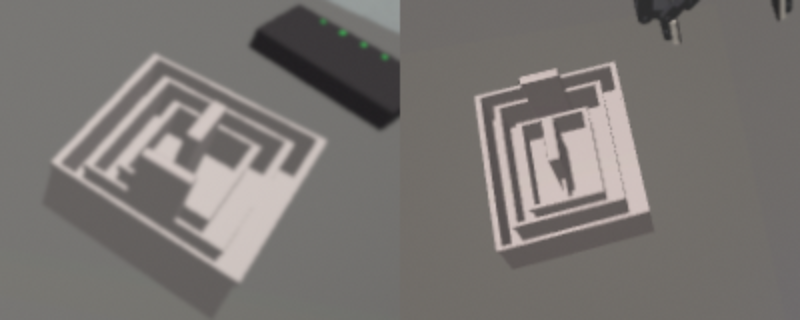

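Both views show all three trays nested, flat and parallel. The grip plate top is at about 0.093–0.095 m (expected 0.093) and the tab top at about 0.099 m. Centre offsets are about 3 mm, and the large tray has moved less than 1 mm. Handing in.

```bash
python3 -c "
from workcell import *
print(job_done())"
```

```text
the job is handed in; nothing more can be done
None
```

The three trays are nested, and I handed the job in at about 16 s; no verdict is reported. I lifted the medium tray by its tab and set it in the large tray. I then lifted the small tray by its grip plate and set it in the medium tray, and drew the arm well clear.

The last checks, from the scene and side cameras, agreed to within 3 mm, about the calibration error:
- **Position:** the small tray's plate is about 3 mm from the large tray's centre, and the medium tray's centre within about 2 mm of it.
- **Alignment:** all long sides run at about 5°. The tab alone reads 4° in one view and 7° in the other.
- **Seating:** the plate and tab tops are within about 2 mm of the heights expected with both trays flat on the floors.
- **Large tray:** it moved less than 1 mm, and I left the turquoise look-alike alone.

No check failed.

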